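Balance, lay in and clamp a jigger template arm

TASK

Heft the template arm with a small trial lift, set it flat back on the bench and let go; then shift your grip to its balance point (try again as needed), lift it clear and level, and lay it flat across the two rests of the fixture, square head centred on the small rest and the tube between the fence and the open cam. Let go of it, then turn the cam knob clockwise until the off-centre lobe bears firmly on the tube, and release. Never drop the arm or let it tip steeply in the air, and leave the pots and the plaster mould alone.

Things in the scene. Friction and masses are not known exactly. Their poses are not given: they have to be found in the camera images.
- template_arm: Loose arm of a jigger machine, 0.4 to 0.9 kg, flat underside: smooth oiled aluminium tube along y, diameter 24 mm, y -200 to +140 mm; at its -y end a round upright steel hub; at its +y end a square steel head 50 mm wide, 44 mm high, y 140 to 196 mm, with a dark cross plate 74 mm wide, 40 mm high, to y 202 mm. Origin on the underside, mid-width, y = 0; z up. Grip the tube, 60 N or more.
- fixture: Grey fixture fixed to the bench; origin on the bench; base plate 10 mm high, x -95 to +35, y -200 to +200 mm. An arm laid in has its y axis (head to +y) and its origin at (0, 0, 40) mm. Long rest: top z 40, x -85 to +26, y -176 to -80 mm. Steel fence on it: face at x = +12, y -160 to -92 mm, top z 60. The cam is on the other (-x) side of the tube. Fingers have room at y -75 to 140 mm.
- eye_point (a point): On the arm's underside below the centre of the hub (radius 20 mm, 40 mm high): arm frame (0, -200, 0) mm.
- head_point (a point): On the arm's underside below the middle of the head: arm frame (0, +168, 0) mm.
- cam_turn (a joint): Turn of the cam knob (rad) about its upright axis at fixture x -39, y -126 mm: 0 is fully open (lobe to the fixture's -x, away from the tube), growing clockwise seen from above, range 0 to 2.8; starts at 0 to 0.35. It stays where left (friction 0.12 N m). Open, it leaves the tube 7 to 8 mm of play; with the tube on the fence the lobe first touches at about 1.2.
- cam: The cam: knob and, below it, an eccentric steel disc of radius 32 mm, its centre 13 mm from the axis, z from 42 to 62 mm above the bench. Origin on the turning axis, 41 mm above the bench; the lobe points along its own -x axis.
- cam_grip (a point): Point to grip on the cam knob: on the turning axis, 93 mm above the bench, in the middle of a black bar handle 52 mm long (along the cam's own y axis), 14 mm thick and 34 mm high (74 to 108 mm above the bench).
- mug: Bystander: glazed mug, 82 mm wide, 100 mm high.
- bowl: Bystander: glazed bowl, 130 mm wide, 60 mm high.
- mould: Bystander: white plaster mould, 116 mm wide, 60 mm high.
- mid_balance (a point): Arm frame (0, +14, 12) mm, on the tube's axis. Head and hub are cored, their masses unknown: the true balance point lies within 71 mm of here along the tube, either way (y -57 to +85 mm), and cannot be seen. Lifted some 30 mm or more off balance, the heavier side droops as the tube slips round between the fingers, even in a firm grip; nearer, it loads them with a moment.
- head_rest (a point): Middle of the top of the small rest for the head: fixture frame (0, 170, 40) mm; the top is 64 mm (x) by 50 mm (y), level with the long rest.

How it is judged:
By the outcome, as a careful person would: the job done as asked, in the order asked, and still so for the second after the job is handed in, with the robot touching nothing.
It also fails if it takes over 67 s, if anything falls off the work surface, if the arm or the gripper's body presses on something with over 40 N, if the wrist force passes 120 N, or if a joint passes its speed limit or range.

ROBOT

A 6-joint arm with a two-finger parallel gripper is mounted at the origin on the work surface. World frame = base frame: x ahead of the robot, y to its left, z up, the work surface at z = 0. Lengths are in m, angles in rad, forces in N, time in s.
With the tool pointing down it reaches from about 0.3 to 0.95 m from the base axis. Payload 3.1 kg.
Tool frame: the origin (TCP) lies midway between the tips of the shut fingers; the grasp point (between the pads) lies 19 mm behind it; z points along the fingers, y is the line along which they close (so a half turn about z gives the same grasp; the last joint's range is limited). The gripper opens to 85 mm and grips with 20 to 120 N. Pads are 22 mm wide; open, the fingers measure 114 mm over their backs; the gripper's body (76 mm by 85 mm) begins 54 mm behind the grasp point. The pads swing forward as they close: fully open they stand 13 mm farther back than shut.
Start: joints at [1.193, 0.308, 1.634, -0, 1.2, -0.07], TCP at [0.189, 0.596, 0.231] pointing down, gripper open.
Joint ranges: [-3.06, 3.06], [-0.79, 1.96], [0.05, 2.63], [-1.19, 4.34], [0.05, 2.64], [-2.94, 2.94]. Speed limits (rad/s): [2.79, 2.79, 3.14, 3.14, 3.14, 3.14].

INTERFACE

Orientations are given as a unit quaternion [w, x, y, z].
In Python, from cell import manip gives the robot as it stands.
- The arm moves only by the tool hand_motion, called after ">>>" as a command line: name --argument value ..., lists and objects as JSON in quotes. Schema: {"type":"object","properties":{"increments":{"type":"string"},"grip_n":{"type":"number"},"only":{"type":"string"},"quiet":{"type":"boolean"},"lines":{"type":"string"}},"required":["increments"],"additionalProperties":false}. increments is a string of 1 to 12 rows, parted by a bar, with the numbers parted by spaces; each row has 7 numbers: a rotation vector rx, ry, rz in rad, then dx, dy, dz in shares of the most that a row can go, 1 being 50 mm, then the finger opening in m; each row shifts and turns the commanded pose from where the row before left it, along the tool's axes as they then stand; what a row does not reach is not made up. A row lasts 1/10 s, in which the tool goes at most 0.05 m and 0.15 rad, less where a joint would pass 70% of its speed; a pose out of reach is approached as far as the arm can. The fingers move at their own pace and stop on an object; grip_n is the grip in N (left out, the last holds). Time passes only in rows, so rows that do not move let the fingers close. The tool returns the time, the measured TCP pose, the force, the opening and the grip force at its end. only (a regular expression) keeps the lines of the reply that match it, lines (a string "A,B") keeps lines A to B, and quiet returns only ok. Input that does not fit is refused with a message, and nothing moves.
- manip.read_state(): the state, without advancing time (a new reading comes with each control period).
- manip.capture(name): name is "side" or "top"; returns a dict with "image" (480x640x3 uint8, red, green, blue), "z_map" (480x640 float32, m along the optical axis (not along the pixel's ray), 0 where there is no reading), "intrinsics" (3x3 intrinsics, pixels), "rvec" (rotation vector, rad) and "tvec" (3), from world to camera coordinates, as OpenCV has them. Camera axes: x right, y down, z forward; pixel columns grow to the right and rows downward; lengths in m; the calibration is good to about 2 mm. A picture is of the moment at which its call begins.
- manip.job_done(): hands the job in; it is judged then, once.
The state is a dict: "clock": time; "joints": joint angles; "dq": joint speeds; "tau": joint torques, N m; "eef_pos": TCP position; "tcp_rot": TCP orientation; "wrist_force": force on the tool from outside, world axes, zero at the start; "wrist_torque": the same for the moment, N m; "finger_gap": finger opening in m; "grip_force": force on a finger pad.
Only numpy, scipy, OpenCV 4.12 (cv2) and the standard library are available. Lean on these libraries where they do the work, as an engineer would, in place of code of your own. Each camera call takes 0.05 s, during which the arm holds its last target. There are 200 camera calls.

## Working session

There is one attempt and no reset: what is moved stays moved. The work goes in short steps, Python scripts to look and compute and a tool call to move; the robot and the scene stay as the last step left them, time stands still between calls to the robot, and variables do not carry over. Pictures are saved under pics/ and viewed, at most 10 in all, crops included, and the job is handed in when it is done.

```bash
ls; mkdir -p pics; python3 - <<'E'
from cell import manip
import cv2,numpy as np
print(manip.read_state())
ims=[]
for n in("top","side"):
    c=manip.capture(n); np.savez('pics/%s0.npz'%n,**c); cv2.imwrite('pics/%s0.png'%n,c["image"][:,:,::-1]); print(n,c["intrinsics"],c["rvec"],c["tvec"])
E
```

```text
cell.py
pics
{'clock': 0.0, 'joints': array([ 1.19328813e+00,  3.09017412e-01,  1.63518486e+00, -2.92461797e-05,
        1.19971306e+00, -6.97101558e-02]), 'dq': array([-0.00107539, -0.00040913, -0.00115362, -0.00081872, -0.00025319,
        0.00125355]), 'tau': array([-2.12175131e-03, -4.15246797e+01, -2.76661152e+01, -3.11362764e-04,
        1.02075515e-02,  5.16769347e-06]), 'eef_pos': array([0.18908575, 0.59484449, 0.23004017]), 'tcp_rot': array([-2.44244603e-04,  1.53286869e-01,  9.88181050e-01, -1.13544499e-03]), 'wrist_force': array([-0.5940172 ,  0.59146807, -0.20191801]), 'wrist_torque': array([ 0.02162845, -0.0174011 , -0.03663141]), 'grip_force': 0.0, 'finger_gap': 0.08531681916125465}
top [[468.33540489   0.         323.95580804]
 [  0.         468.33540489 246.93348304]
 [  0.           0.           1.        ]] [ 2.19981454 -2.17943632  0.06395728] [-0.01767583  0.55268105  1.14955278]
side [[614.98238279   0.         323.6505396 ]
 [  0.         614.98238279 237.66064201]
 [  0.           0.           1.        ]] [ 1.98913081 -0.80953909  0.49260915] [-0.40473008  0.25941229  1.32089666]
```
View pics/top0.png

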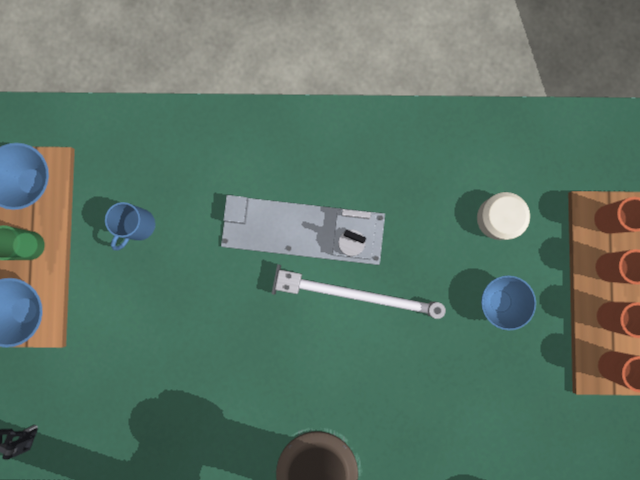

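View pics/side0.png

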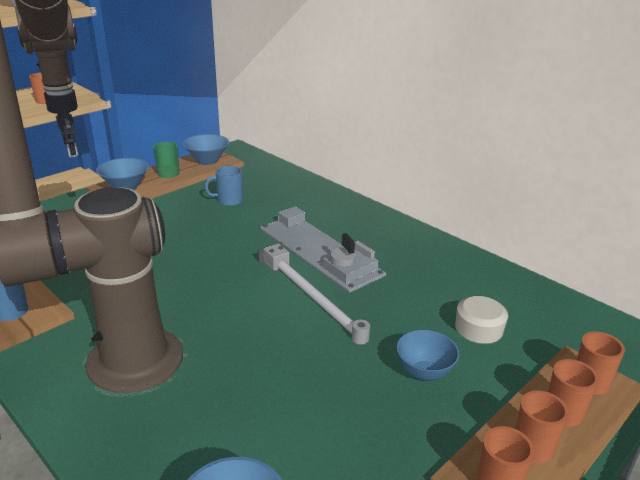

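The top view shows the arm with its head at (288,282) and hub at (437,310). The fixture's head rest is at (235,208), its fence at (356,214) and the cam knob at (352,237). The mould is at (504,216), the bowl at (509,303) and the mug at (126,221). Next I measure from both depth maps.

```bash
cat > h.py <<'E'
import numpy as np, cv2
from cell import manip
def cloud(c):
    R=cv2.Rodrigues(c["rvec"])[0]; K=c["intrinsics"]; z=c["z_map"]
    v,u=np.mgrid[:480,:640]
    p=np.stack([(u-K[0,2])/K[0,0]*z,(v-K[1,2])/K[1,1]*z,z],-1)
    w=(p-c["tvec"])@R; w[z==0]=np.nan
    return w
def yawline(p):
    l=cv2.fitLine(p.astype(np.float32),cv2.DIST_HUBER,0,.01,.01).ravel()
    if l[1]<0: l[:2]*=-1
    return l[:2],l[2:]
def box(P,xy0,xy1,z0,z1):
    P=P.reshape(-1,3);P=P[~np.isnan(P[:,0])]
    return P[(P[:,0]>xy0[0])&(P[:,0]<xy1[0])&(P[:,1]>xy0[1])&(P[:,1]<xy1[1])&(P[:,2]>z0)&(P[:,2]<z1)]
E
python3 - <<'E'
from h import *
np.set_printoptions(precision=4,suppress=True)
for n in("top","side"):
    W=cloud(dict(np.load(f'pics/{n}0.npz')))
    if n=="top":
        for nm,(u,v) in dict(head=(288,282),tube=(360,295),hub=(437,310),hrest=(235,208),base=(280,225),lrest=(372,225),fence=(356,214),knob=(354,237),mug=(126,221),mould=(504,216),bowl=(509,303),bench=(300,380)).items(): print(nm,W[v,u])
    else:
        for nm,(u,v) in dict(head=(275,252),tube=(318,294),hub=(361,328),hrest=(291,214),base=(310,245),knob=(348,240),bench=(250,350)).items(): print(nm,W[v,u])
E
```

```text
head [0.4653 0.0736 0.0452]
tube [ 0.4348 -0.1022  0.0246]
hub [ 0.4013 -0.2869  0.0428]
hrest [0.6451 0.2065 0.0402]
base [0.6071 0.0981 0.0129]
lrest [ 0.6063 -0.1297  0.0395]
fence [ 0.6305 -0.0891  0.0592]
knob [ 0.5708 -0.0816  0.1075]
mug [0.6148 0.4891 0.0027]
mould [ 0.6287 -0.4448  0.0606]
bowl [ 0.4178 -0.4747  0.0071]
bench [ 0.2221  0.0439 -0.0007]
head [0.4522 0.0609 0.0487]
tube [ 0.4274 -0.1253  0.0243]
hub [ 0.3891 -0.299   0.0429]
hrest [0.6385 0.2023 0.0365]
base [0.59   0.0707 0.0084]
knob [ 0.5616 -0.095   0.1096]
bench [ 0.1981 -0.1445 -0.0038]
```

```bash
python3 - <<'E'
from h import *
np.set_printoptions(precision=4,suppress=True)
for n in("top","side"):
    W=cloud(dict(np.load(f'pics/{n}0.npz')))
    # arm tube
    d=np.array([.064,.361]);d/=np.hypot(*d)
    P=box(W,(.36,-.35),(.5,.13),.012,.06); 
    t=P[:,:2]@d; h0=np.array([.401,-.287])@d
    T=P[(t>h0+.04)&(t<h0+.32)&(P[:,2]>.02)]
    dd,p0=yawline(T[:,:2]); print(n,'arm dir',dd,'yaw',np.degrees(np.arctan2(-dd[0],dd[1])),'p0',p0,'ztop',np.percentile(T[:,2],[50,95]))
    s=(P[:,:2]-p0)@dd; o=(P[:,:2]-p0)@np.array([dd[1],-dd[0]])
    H=P[:,2]
    e=(H>.034); print(' head s',np.percentile(s[e&(s>0)],[1,99]),'o',np.percentile(o[e&(s>0)],[1,99]),'z',np.median(H[e&(s>0)]),'hub s',np.percentile(s[e&(s<0)],[1,99]),'o',np.percentile(o[e&(s<0)],[1,99]),np.median(H[e&(s<0)]))
    # fixture
    if n=='top':
        F=box(W,(.5,-.22),(.72,.26),.007,.13)
    else: F=box(W,(.5,-.22),(.72,.26),.006,.13)
    r=cv2.minAreaRect(F[:,:2].astype(np.float32)); print(' fix rect',r)
    for nm,(a,b,z0,z1) in dict(hrest=((.55,.15),(.72,.26),.032,.048),knobtop=((.5,-.16),(.65,-.02),.1,.116),fence=((.6,-.16),(.66,-.02),.052,.066)).items():
        Q=box(W,a,b,z0,z1); 
        if len(Q)>5: print(' ',nm,len(Q),cv2.minAreaRect(Q[:,:2].astype(np.float32)),np.median(Q[:,2]),yawline(Q[:,:2]))
c=cv2.imread('pics/top0.png'); cv2.imwrite('pics/crop0.png',cv2.resize(c[180:330,210:450],None,fx=3.3,fy=3.3,interpolation=cv2.INTER_CUBIC))
E
```

```text
top arm dir [0.1794 0.9838] yaw -10.333841 p0 [ 0.4342 -0.1096] ztop [0.0235 0.0275]
 head s [0.1606 0.2216] o [-0.0322  0.0246] z 0.04408154349485029 hub s [-0.1975 -0.1601] o [-0.0179  0.0182] 0.04055952690177839
 fix rect ((0.61029452085495, 0.02257552742958069), (0.4668000042438507, 0.218010812997818), 89.93536376953125)
  hrest 542 ((0.6450014710426331, 0.20800016820430756), (0.051150593906641006, 0.06434397399425507), 83.50116729736328) 0.04047542023995948 (array([-0.9933,  0.1158], dtype=float32), array([0.6444, 0.2075], dtype=float32))
  knobtop 142 ((0.5747466087341309, -0.0822671502828598), (0.05130510404706001, 0.014216259121894836), 68.67021179199219) 0.10788130048538372 (array([0.3711, 0.9286], dtype=float32), array([ 0.5744, -0.0823], dtype=float32))
  fence 173 ((0.6326282024383545, -0.08782794326543808), (0.06641145050525665, 0.014902240596711636), 85.58771514892578) 0.060327146768759284 (array([0.1304, 0.9915], dtype=float32), array([ 0.6318, -0.0926], dtype=float32))
side arm dir [0.1731 0.9849] yaw -9.967427 p0 [ 0.4282 -0.1147] ztop [0.0232 0.0269]
 head s [0.1597
[... 196 characters left out ...]
50657665729523), 88.5333480834961)
  hrest 242 ((0.6404143571853638, 0.20494285225868225), (0.058359887450933456, 0.06827425956726074), 82.09940338134766) 0.039868195462508485 (array([0.9911, 0.1329], dtype=float32), array([0.6373, 0.2021], dtype=float32))
  knobtop 88 ((0.5710707306861877, -0.08417026698589325), (0.06001478061079979, 0.016155313700437546), 65.95622253417969) 0.10708331355603612 (array([0.3794, 0.9252], dtype=float32), array([ 0.5687, -0.0869], dtype=float32))
  fence 126 ((0.629334032535553, -0.092872753739357), (0.0691562220454216, 0.021466124802827835), 84.5029525756836) 0.05896097116787541 (array([0.1082, 0.9941], dtype=float32), array([ 0.6276, -0.0947], dtype=float32))
```

View pics/crop0.png

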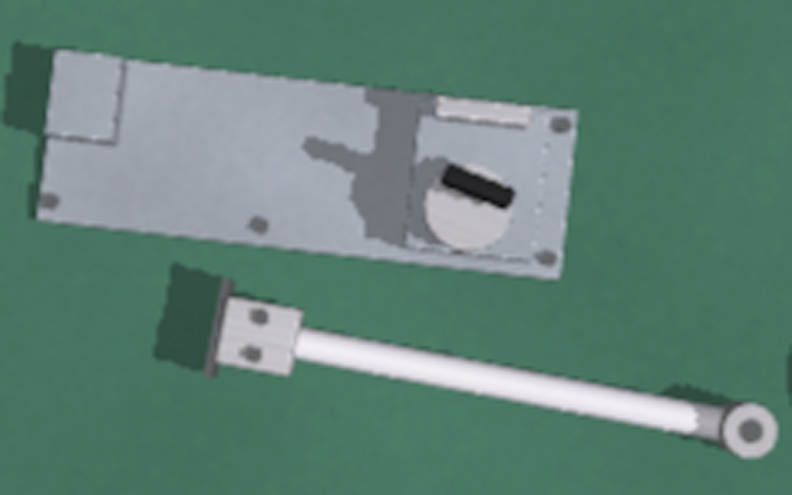

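The crop shows the head at the left of the arm and the cam bar turned slightly clockwise at (478,187). Both cameras agree on heights: tube top 24 mm, hub 40, head 44, rest 40, knob 107. Next I work out the swing to a point above the middle of the tube.

```bash
cat >> h.py <<'E'
from scipy.spatial.transform import Rotation as Ro
def rot(s): q=s["tcp_rot"]; return Ro.from_quat([q[1],q[2],q[3],q[0]])
def plan(target,yaw_y,n,z,state=None):
    """equal rows: returns rz,dx,dy,dz per row to bring TCP to target xy,z with tool y heading yaw_y (deg)"""
    s=state or manip.read_state(); R=rot(s).as_matrix(); p=s["eef_pos"]
    a0=np.arctan2(R[1,1],R[0,1]); da=(np.radians(yaw_y)-a0+np.pi)%(2*np.pi)-np.pi
    S=sum(np.exp(1j*(a0+da*k/n)) for k in range(n))
    d=complex(target[0]-p[0],target[1]-p[1])/S   # along y=real, tool x = +90deg
    print('rz %.4f dx %.4f dy %.4f dz %.4f  x%d tilt %s'%(-da/n,d.imag,d.real,(p[2]-z)/n,n,np.round(R[:,2],4)))
E
python3 -c "
from h import *
plan((.439,-.076),-10.2,22,.12)"
```

```text
rz 0.0655 dx -0.0347 dy -0.0077 dz 0.0050  x22 tilt [-8.e-04 -2.e-03 -1.e+00]
```

Careful with the scale: shifts go in shares of 50 mm. That gives: -0.0347 m is -0.694, -0.0077 m is -0.154.

>>> hand_motion --increments "0 0 0.0655 -0.694 -0.154 0.1 0.085 | 0 0 0.0655 -0.694 -0.154 0.1 0.085 | 0 0 0.0655 -0.694 -0.154 0.1 0.085 | 0 0 0.0655 -0.694 -0.154 0.1 0.085 | 0 0 0.0655 -0.694 -0.154 0.1 0.085 | 0 0 0.0655 -0.694 -0.154 0.1 0.085 | 0 0 0.0655 -0.694 -0.154 0.1 0.085 | 0 0 0.0655 -0.694 -0.154 0.1 0.085 | 0 0 0.0655 -0.694 -0.154 0.1 0.085 | 0 0 0.0655 -0.694 -0.154 0.1 0.085 | 0 0 0.0655 -0.694 -0.154 0.1 0.085" --grip_n 70

```text
clock: 1.2
eef_pos: [0.4413, 0.3058, 0.1757]
tcp_rot: [-0.0, 0.493, 0.87, -0.0]
wrist_force: [0.1, 0.1, -0.2]
finger_gap: 0.0851
grip_force: 0.0
```

>>> hand_motion --increments "0 0 0.0655 -0.694 -0.154 0.1 0.085 | 0 0 0.0655 -0.694 -0.154 0.1 0.085 | 0 0 0.0655 -0.694 -0.154 0.1 0.085 | 0 0 0.0655 -0.694 -0.154 0.1 0.085 | 0 0 0.0655 -0.694 -0.154 0.1 0.085 | 0 0 0.0655 -0.694 -0.154 0.1 0.085 | 0 0 0.0655 -0.694 -0.154 0.1 0.085 | 0 0 0.0655 -0.694 -0.154 0.1 0.085 | 0 0 0.0655 -0.694 -0.154 0.1 0.085 | 0 0 0.0655 -0.694 -0.154 0.1 0.085 | 0 0 0.0655 -0.694 -0.154 0.1 0.085 | 0 0 0 0 0 0 0.085" --grip_n 70

```text
clock: 2.4
eef_pos: [0.4374, -0.0781, 0.1202]
tcp_rot: [-0.001, 0.769, 0.639, -0.001]
wrist_force: [0.7, 1.2, -0.0]
finger_gap: 0.0853
grip_force: 0.0
```

```bash
python3 -c "
from h import *
plan((.439,-.076),-10.2,1,.12)"
```

```text
rz -0.0051 dx 0.0023 dy 0.0012 dz 0.0002  x1 tilt [-3.e-03 -4.e-04 -1.e+00]
```

>>> hand_motion --increments "0 0 -0.005 0.04 0.02 0.6 0.085 | 0 0 0 0 0 0.6 0.085 | 0 0 0 0 0 0.6 0.085 | 0 0 0 0 0 0.3 0.085 | 0 0 0 0 0 0.18 0.085 | 0 0 0 0 0 0 0.085 | 0 0 0 0 0 0 0.085" --grip_n 70

```text
clock: 3.1
eef_pos: [0.4416, -0.0734, 0.0077]
tcp_rot: [0.0, 0.765, 0.644, 0.0]
wrist_force: [-0.7, -0.8, 0.9]
finger_gap: 0.0853
grip_force: 0.0
```

```bash
python3 -c "
from h import *
s=manip.read_state();print(s['eef_pos'],s['wrist_force'])
plan((.439,-.076),-10.2,1,.003)"
```

```text
[ 0.44159371 -0.07344917  0.00772645] [-0.74712184 -0.8234422   0.87494611]
rz 0.0056 dx -0.0030 dy -0.0021 dz 0.0047  x1 tilt [ 9.e-04 -1.e-04 -1.e+00]
```

>>> hand_motion --increments "0 0 0.005 0 0 0.08 0.085 | 0 0 0 0 0 0 0.0 | 0 0 0 0 0 0 0.0 | 0 0 0 0 0 0 0.0 | 0 0 0 0 0 0 0.0 | 0 0 0 0 0 0 0.0 | 0 0 0 0 0 0 0.0 | 0 0 0 0 0 0 0.0" --grip_n 80

```text
clock: 3.9
eef_pos: [0.4408, -0.0737, 0.0037]
tcp_rot: [-0.0, 0.767, 0.641, -0.0]
wrist_force: [-1.5, 0.2, 5.5]
finger_gap: 0.0213
grip_force: 78.2
```

```bash
python3 -c "
from h import *
np.set_printoptions(precision=4,suppress=True)
s=manip.read_state();print(s['eef_pos'],s['wrist_force'],s['wrist_torque'],s['finger_gap'],s['grip_force'])
plan((.439,-.076),-10.2,1,.003)"
```

```text
[ 0.4408 -0.0737  0.0037] [-1.5207  0.1868  5.4573] [ 0.0273  0.423  -0.0628] 0.021261131594317695 78.19808721542358
rz -0.0001 dx -0.0026 dy -0.0014 dz 0.0007  x1 tilt [-0.0005  0.0001 -1.    ]
```

>>> hand_motion --increments "0 0 0 0 0 -0.08 0 | 0 0 0 0 0 -0.12 0 | 0 0 0 0 0 -0.12 0 | 0 0 0 0 0 -0.08 0 | 0 0 0 0 0 0 0 | 0 0 0 0 0 0 0 | 0 0 0 0 0 0 0 | 0 0 0 0 0 0 0" --grip_n 80

```text
clock: 4.7
eef_pos: [0.4407, -0.0736, 0.0231]
tcp_rot: [-0.0, 0.767, 0.641, -0.0]
wrist_force: [0.1, 0.2, -4.4]
finger_gap: 0.0211
grip_force: 78.7
```

```bash
python3 - <<'E'
from h import *
np.set_printoptions(precision=4,suppress=True)
s=manip.read_state();print(s['eef_pos'],s['wrist_force'],s['wrist_torque'],s['finger_gap'],s['grip_force'])
d=np.array([.177,.984])
for n in("top","side"):
    c=manip.capture(n);W=cloud(c);cv2.imwrite(f'pics/{n}1.png',c['image'][:,:,::-1])
    print(manip.read_state()['wrist_force'],manip.read_state()['wrist_torque'])
    for nm,a,b in(("head",(.42,.04),(.5,.12)),("hub",(.37,-.32),(.43,-.24))):
        P=box(W,a,b,.035,.10); print(n,nm,len(P),np.median(P,0) if len(P) else '')
    P=box(W,(.3,-.35),(.5,.13),.012,.1); t=(P[:,:2]-np.array([.438,-.0887]))@d; o=(P[:,:2]-np.array([.438,-.0887]))@np.array([.984,-.177])
    for k in(-.16,-.12,-.08,.09,.12):
        m=(abs(t-k)<.01)&(abs(o)<.02); print(k,m.sum(),np.percentile(P[m,2],90) if m.any() else '')
E
```

```text
[ 0.4407 -0.0736  0.0231] [ 0.0884  0.181  -4.3733] [ 0.024   0.0374 -0.0048] 0.021134111066937807 78.65818619728088
[ 0.0708 -0.2685 -5.2012] [ 0.0194  0.0418 -0.017 ]
top head 602 [0.4678 0.0769 0.063 ]
top hub 359 [ 0.4055 -0.2765  0.0584]
-0.16 81 0.0455698371927488
-0.12 83 0.04520939563945033
-0.08 0 
0.09 75 0.044089327009872066
0.12 81 0.04531730449792094
[ 0.4406  0.3059 -3.9847] [-0.0151 -0.0088 -0.0051]
side head 486 [0.4515 0.0657 0.0591]
side hub 381 [ 0.3959 -0.2912  0.0541]
-0.16 71 0.0448077019305947
-0.12 67 0.04463317066859284
-0.08 63 0.04542656736248547
0.09 18 0.03840002079678991
0.12 33 0.04407446402823127
```

```bash
python3 - <<'E'
from h import *
np.set_printoptions(precision=4,suppress=True)
F=[];T=[]
for i in range(14):
    manip.capture("top"); s=manip.read_state(); F.append(s['wrist_force']);T.append(s['wrist_torque'])
F=np.array(F);T=np.array(T);print(F.mean(0),F.std(0),T.mean(0),T.std(0),s['clock'])
E
```

```text
[-0.0547 -0.0211 -4.911 ] [0.6561 0.5641 0.4043] [-0.0217  0.0065 -0.0024] [0.033  0.0278 0.0265] 5.5
```

Scaled: 0.004 m is 0.08, 0.007 m is 0.14.

>>> hand_motion --increments "0 0 0 0 0 0.14 0 | 0 0 0 0 0 0.14 0 | 0 0 0 0 0 0.08 0 | 0 0 0 0 0 0.04 0 | 0 0 0 0 0 0 0 | 0 0 0 0 0 0 0 | 0 0 0 0 0 0 0.06 | 0 0 0 0 0 0 0.06 | 0 0 0 0 0 0 0.06 | 0 0 0 0 0 0 0.06" --grip_n 80

```text
clock: 6.5
eef_pos: [0.4414, -0.0738, 0.0035]
tcp_rot: [0.0, 0.767, 0.641, 0.0]
wrist_force: [0.3, 0.2, 0.5]
finger_gap: 0.0601
grip_force: 0.0
```

```bash
python3 - <<'E'
from h import *
np.set_printoptions(precision=4,suppress=True)
s=manip.read_state();print(s['eef_pos'],s['wrist_force'],s['wrist_torque'],s['finger_gap'],s['grip_force'])
c=manip.capture("top"); W=cloud(c)
P=box(W,(.36,-.33),(.5,.13),.02,.05)
for nm,a,b in(("head",(.42,.02),(.5,.13)),("hub",(.36,-.33),(.43,-.24))):
    Q=box(W,a,b,.032,.06); print(nm,len(Q),np.median(Q,0),cv2.minAreaRect(Q[:,:2].astype(np.float32)))
E
```

```text
[ 0.4414 -0.0738  0.0035] [0.347  0.1972 0.5467] [-0.0121 -0.0458 -0.0317] 0.06011420045068047 0.0
head 540 [0.4678 0.0788 0.0441] ((0.46420615911483765, 0.07925313711166382), (0.06258093565702438, 0.06231601536273956), 80.63131713867188)
hub 218 [ 0.4033 -0.2851  0.0405] ((0.40223920345306396, -0.28603169322013855), (0.03857273608446121, 0.036406055092811584), 89.9500732421875)
```

Scaled: 0.004 m is 0.08, 0.0015 m is 0.03.

>>> hand_motion --increments "0 0 0 0.08 0 0.03 0.06 | 0 0 0 0 0 0 0.06 | 0 0 0 0 0 0 0.0 | 0 0 0 0 0 0 0.0 | 0 0 0 0 0 0 0.0 | 0 0 0 0 0 0 0.0 | 0 0 0 0 0 0 0.0" --grip_n 80

```text
clock: 7.25
eef_pos: [0.4414, -0.0696, 0.002]
tcp_rot: [-0.0, 0.767, 0.641, -0.0]
wrist_force: [-1.1, 0.8, 4.4]
finger_gap: 0.0215
grip_force: 78.5
```

>>> hand_motion --increments "0 0 0 0 0 -0.08 0 | 0 0 0 0 0 -0.12 0 | 0 0 0 0 0 -0.14 0 | 0 0 0 0 0 -0.14 0 | 0 0 0 0 0 -0.14 0 | 0 0 0 0 0 -0.08 0 | 0 0 0 0 0 0 0 | 0 0 0 0 0 0 0 | 0 0 0 0 0 0 0" --grip_n 80

```text
clock: 8.15
eef_pos: [0.4413, -0.0696, 0.0365]
tcp_rot: [-0.0, 0.767, 0.641, -0.0]
wrist_force: [0.4, -0.0, -6.1]
finger_gap: 0.0212
grip_force: 79.1
```

```bash
python3 - <<'E'
from h import *
np.set_printoptions(precision=4,suppress=True)
F=[];T=[]
for i in range(14):
    c=manip.capture("top"); s=manip.read_state(); F.append(s['wrist_force']);T.append(s['wrist_torque'])
F=np.array(F);T=np.array(T);print(F.mean(0),T.mean(0),T.std(0),s['clock'],s['eef_pos'],s['finger_gap'])
W=cloud(c)
for nm,a,b in(("head",(.42,.02),(.5,.13)),("hub",(.36,-.33),(.43,-.24))):
    Q=box(W,a,b,.06,.09); print(nm,len(Q),np.median(Q,0),cv2.minAreaRect(Q[:,:2].astype(np.float32)))
c=manip.capture("side"); cv2.imwrite('pics/side2.png',c['image'][:,:,::-1])
E
```

```text
[-0.0996  0.1366 -5.034 ] [ 0.0166  0.0086 -0.0009] [0.0257 0.0364 0.0175] 8.85 [ 0.4416 -0.0697  0.0368] 0.02134712725764583
head 597 [0.4679 0.0778 0.0789] ((0.46170032024383545, 0.06700333207845688), (0.08713975548744202, 0.06250142306089401), 80.61405944824219)
hub 271 [ 0.4047 -0.2831  0.075 ] ((0.40377745032310486, -0.2734825909137726), (0.06304610520601273, 0.03732163459062576), 89.54869842529297)
```

View pics/side2.png

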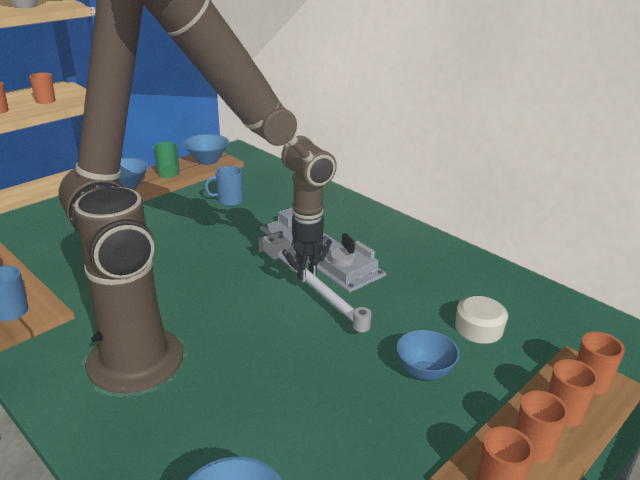

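The side view shows the arm held level, with the head near (272,245) and the hub at (362,318). The wrist moment gives a balance error of about 3 mm, so the grip is good. Next I lift it clear of the knob.

Scaled: -0.014 m is -0.28, -0.012 m is -0.24.

>>> hand_motion --increments "0 0 0 0 0 -0.12 0 | 0 0 0 0 0 -0.24 0 | 0 0 0 0 0 -0.28 0 | 0 0 0 0 0 -0.28 0 | 0 0 0 0 0 -0.28 0 | 0 0 0 0 0 -0.28 0 | 0 0 0 0 0 -0.28 0 | 0 0 0 0 0 -0.2 0 | 0 0 0 0 0 -0.08 0 | 0 0 0 0 0 0 0" --grip_n 80

```text
clock: 9.9
eef_pos: [0.4421, -0.0698, 0.1396]
tcp_rot: [0.001, 0.767, 0.641, 0.001]
wrist_force: [-0.6, 0.1, -5.7]
finger_gap: 0.0214
grip_force: 79.1
```

```bash
python3 - <<'E'
from h import *
plan((.6266,.0591),-6.05,12,.138)
E
```

```text
rz -0.0060 dx 0.0129 dy 0.0137 dz 0.0001  x12 tilt [ 1.8e-03 -5.0e-04 -1.0e+00]
```

Scaled: 0.0137 m is 0.274, 0.0129 m is 0.258.

>>> hand_motion --increments "0 0 -0.003 0.128 0.136 0 0 | 0 0 -0.006 0.258 0.274 0 0 | 0 0 -0.006 0.258 0.274 0 0 | 0 0 -0.006 0.258 0.274 0 0 | 0 0 -0.006 0.258 0.274 0 0 | 0 0 -0.006 0.258 0.274 0 0 | 0 0 -0.006 0.258 0.274 0 0 | 0 0 -0.006 0.258 0.274 0 0 | 0 0 -0.006 0.258 0.274 0 0 | 0 0 -0.006 0.258 0.274 0 0 | 0 0 -0.006 0.258 0.274 0 0 | 0 0 -0.006 0.258 0.274 0 0" --grip_n 80

```text
clock: 11.1
eef_pos: [0.6191, 0.0551, 0.1368]
tcp_rot: [-0.001, 0.744, 0.668, -0.001]
wrist_force: [0.2, 1.2, -5.1]
finger_gap: 0.0214
grip_force: 79.1
```

>>> hand_motion --increments "0 0 -0.003 0.128 0.136 0 0 | 0 0 0 0 0 0 0 | 0 0 0 0 0 0 0 | 0 0 0 0 0 0 0 | 0 0 0 0 0 0 0" --grip_n 80

```text
clock: 11.6
eef_pos: [0.6257, 0.0591, 0.1386]
tcp_rot: [-0.0, 0.744, 0.668, -0.0]
wrist_force: [-0.4, 0.0, -5.4]
finger_gap: 0.0213
grip_force: 79.0
```

```bash
cat > arm.py <<'E'
from h import *
np.set_printoptions(precision=4,suppress=True)
def arm(zu,g):
    "arm pose in fixture frame from top depth; zu underside height, g guess"
    W=cloud(manip.capture("top")); O=np.array([.627,.0389]); ey=np.array([np.sin(np.radians(6.05)),np.cos(np.radians(6.05))]); ex=np.array([ey[1],-ey[0]])
    P=W.reshape(-1,3);P=P[~np.isnan(P[:,0])]; f=np.c_[(P[:,:2]-O)@ex,(P[:,:2]-O)@ey,P[:,2]]
    hd=f[(abs(f[:,0])<.045)&(f[:,1]>.11)&(f[:,1]<.23)&(f[:,2]>zu+.035)&(f[:,2]<zu+.055)]
    hb=f[(abs(f[:,0])<.03)&(f[:,1]>-.235)&(f[:,1]<-.17)&(f[:,2]>zu+.033)&(f[:,2]<zu+.048)]
    for n,q in(("head",hd),("hub",hb)): print(n,len(q),np.percentile(q,[2,98],0).ravel(),'mid',np.percentile(q,[2,98],0).mean(0),np.median(q[:,2]))
    t=f[(abs(f[:,0])<.03)&(f[:,2]>zu+.012)&(f[:,2]<zu+.03)&(((f[:,1]>-.17)&(f[:,1]<-.06))|((f[:,1]>.1)&(f[:,1]<.125)))]
    d,p=yawline(t[:,:2]); print('tube yaw rel fixture deg',np.degrees(np.arctan2(-d[0],d[1])),'x at y-126',p[0]+d[0]/d[1]*(-.126-p[1]),'x at y 168',p[0]+d[0]/d[1]*(.168-p[1]),len(t))
E
python3 - <<'E'
from arm import *
s=manip.read_state();print(s['eef_pos'],s['wrist_force'],s['wrist_torque'])
plan((.6266,.0591),-6.05,1,.138)
arm(.137,0)
E
```

```text
[0.6257 0.0591 0.1386] [-0.3552  0.0114 -5.429 ] [ 0.0102 -0.0217 -0.0088]
rz -0.0011 dx 0.0001 dy 0.0009 dz 0.0006  x1 tilt [-0.0009 -0.0002 -1.    ]
head 700 [-0.0309  0.14    0.174   0.0257  0.2006  0.1868] mid [-0.0026  0.1703  0.1804] 0.18052323045072108
hub 270 [-0.0217 -0.2179  0.1728  0.0137 -0.1821  0.1811] mid [-0.004 -0.2    0.177] 0.17733193007544673
tube yaw rel fixture deg 0.831088 x at y-126 -0.0040827114 x at y 168 -0.008347547 545
```

```bash
python3 - <<'E'
from arm import *
c=manip.capture("top");W=cloud(c);cv2.imwrite('pics/top3.png',cv2.resize(c['image'][150:300,190:430,::-1],None,fx=3.3,fy=3.3,interpolation=cv2.INTER_CUBIC))
O=np.array([.627,.0389]); ey=np.array([np.sin(np.radians(6.05)),np.cos(np.radians(6.05))]); ex=np.array([ey[1],-ey[0]])
P=W.reshape(-1,3);P=P[~np.isnan(P[:,0])]; f=np.c_[(P[:,:2]-O)@ex,(P[:,:2]-O)@ey,P[:,2]]
for a,b,z0,z1 in[(-.21,-.19,.17,.185),(-.17,-.14,.147,.17),(-.14,-.11,.147,.17),(-.11,-.08,.147,.17),(.1,.135,.147,.17),(.145,.165,.17,.19),(.165,.185,.17,.19)]:
    q=f[(f[:,1]>a)&(f[:,1]<b)&(f[:,2]>z0)&(f[:,2]<z1)&(abs(f[:,0])<.05)]; print(a,len(q),q[:,0].min() if len(q) else'',np.percentile(q[:,0],[4,96]),np.percentile(q[:,0],[4,96]).mean(),np.median(q[:,2]))
E
```

```text
-0.21 166 -0.022927604005104293 [-0.0213  0.0141] -0.0036084756287228063 0.17737824200844415
-0.17 141 -0.015031667409495927 [-0.0142  0.0066] -0.0037623603182419434 0.15901432278084845
-0.14 151 -0.01498797177659752 [-0.0145  0.0074] -0.003565647795818808 0.1590395615590655
-0.11 145 -0.014748655609370987 [-0.0139  0.0075] -0.0031978389133274034 0.15893466796338337
0.1 12 -0.013541054452060157 [-0.0135 -0.007 ] -0.010252703538136562 0.15736675448008364
0.145 227 -0.027613008272394293 [-0.0265  0.0204] -0.0030660135597412076 0.1808441700811871
0.165 208 -0.027442417741198512 [-0.0262  0.02  ] -0.003073253127207706 0.18153418309346672
```

View pics/top3.png

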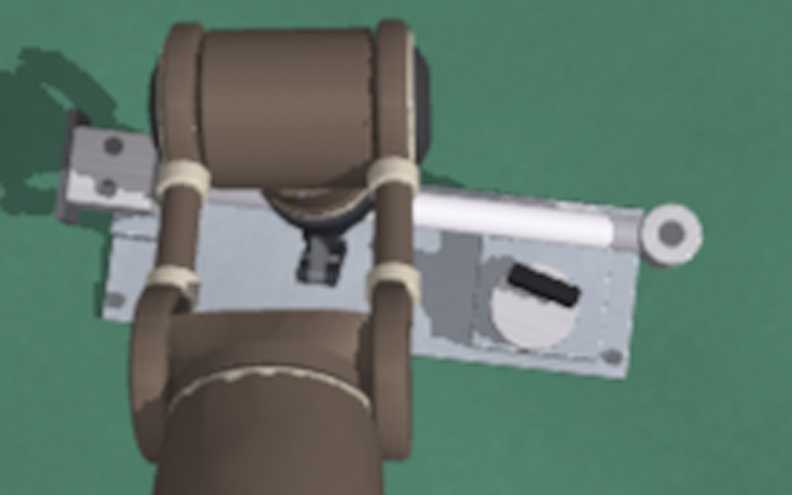

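The crop shows the arm level above the fixture, the hub beyond the long rest at (670,234) and the tube parallel to the fixture and clear of the knob at (543,285). Measured in the fixture frame, it is at x ≈ -3.3 mm and y ≈ 0, midway in the play, so I lower it.

>>> hand_motion --increments "0 0 0 0 0 0.16 0 | 0 0 0 0 0 0.3 0 | 0 0 0 0 0 0.3 0 | 0 0 0 0 0 0.3 0 | 0 0 0 0 0 0.2 0 | 0 0 0 0 0 0.12 0 | 0 0 0 0 0 0 0 | 0 0 0 0 0 0 0 | 0 0 0 0 0 0 0" --grip_n 80

```text
clock: 12.6
eef_pos: [0.6275, 0.0596, 0.0707]
tcp_rot: [0.001, 0.744, 0.669, 0.001]
wrist_force: [0.2, -0.2, -4.7]
finger_gap: 0.021
grip_force: 79.0
```

```bash
python3 - <<'E'
from arm import *
plan((.6257,.0591),-6.05,1,.042)
c=manip.capture("top");W=cloud(c)
O=np.array([.627,.0389]); ey=np.array([np.sin(np.radians(6.05)),np.cos(np.radians(6.05))]); ex=np.array([ey[1],-ey[0]])
P=W.reshape(-1,3);P=P[~np.isnan(P[:,0])]; f=np.c_[(P[:,:2]-O)@ex,(P[:,:2]-O)@ey,P[:,2]]
zu=.068
for a,b,z0,z1 in[(-.21,-.19,.033,.048),(-.17,-.15,.01,.03),(-.14,-.11,.01,.03),(-.11,-.08,.01,.03),(.145,.165,.033,.053),(.165,.185,.033,.053)]:
    q=f[(f[:,1]>a)&(f[:,1]<b)&(f[:,2]>z0+zu)&(f[:,2]<z1+zu)&(f[:,0]>-.035)&(f[:,0]<.05)]; print(a,len(q),np.percentile(q[:,0],[4,96]),np.percentile(q[:,0],[4,96]).mean(),np.median(q[:,2]))
E
```

```text
rz -0.0004 dx -0.0007 dy -0.0017 dz 0.0287  x1 tilt [ 0.002  0.    -1.   ]
-0.21 145 [-0.0201  0.0155] -0.002309367817382034 0.10932569246837859
-0.17 85 [-0.0129  0.0087] -0.002087682682282312 0.09124275838125988
-0.14 130 [-0.0125  0.0095] -0.0014683460992375597 0.09109223650510075
-0.11 129 [-0.0126  0.0085] -0.002048508113642338 0.09141744577595372
0.145 192 [-0.0248  0.0214] -0.0017011220100411808 0.11295466067928668
0.165 182 [-0.0251  0.0213] -0.0018830560087962599 0.11359551941049817
```

Scaled: -0.0015 m is -0.03, 0.006 m is 0.12.

>>> hand_motion --increments "0 0 0 0 -0.03 0.1 0 | 0 0 0 0 0 0.12 0 | 0 0 0 0 0 0.12 0 | 0 0 0 0 0 0.1 0 | 0 0 0 0 0 0.06 0 | 0 0 0 0 0 0.02 0 | 0 0 0 0 0 0 0 | 0 0 0 0 0 0 0" --grip_n 80

```text
clock: 13.45
eef_pos: [0.6253, 0.0598, 0.044]
tcp_rot: [0.0, 0.744, 0.669, 0.0]
wrist_force: [0.3, 0.5, -5.6]
finger_gap: 0.0215
grip_force: 79.0
```

```bash
python3 -c "
from h import *
s=manip.read_state();print(s['eef_pos'],s['wrist_force'],s['wrist_torque'])"
```

```text
[0.6253056  0.05979331 0.04397125] [ 0.26485706  0.49944471 -5.55832772] [ 0.04352048  0.0531189  -0.07425331]
```

Scaled: 0.001 m is 0.02.

>>> hand_motion --increments "0 0 0 0 0 0.02 0 | 0 0 0 0 0 0.02 0 | 0 0 0 0 0 0 0 | 0 0 0 0 0 0 0 | 0 0 0 0 0 0 0" --grip_n 80

```text
clock: 13.95
eef_pos: [0.6254, 0.0598, 0.0421]
tcp_rot: [0.0, 0.744, 0.669, 0.0]
wrist_force: [-0.4, -0.7, -3.0]
finger_gap: 0.0209
grip_force: 79.3
```

```bash
python3 -c "
from h import *
manip.capture('top');s=manip.read_state();print(s['eef_pos'],s['wrist_force'],s['wrist_torque'])"
```

```text
[0.62532378 0.0598034  0.04209642] [-0.03820052  0.0306548  -3.29485684] [ 0.00793642 -0.02215513  0.03677124]
```

>>> hand_motion --increments "0 0 0 0 0 0.012 0 | 0 0 0 0 0 0 0 | 0 0 0 0 0 0 0" --grip_n 80

```text
clock: 14.3
eef_pos: [0.6254, 0.0598, 0.0421]
tcp_rot: [0.0, 0.744, 0.669, 0.0]
wrist_force: [-2.2, -0.3, 2.8]
finger_gap: 0.0212
grip_force: 80.0
```

>>> hand_motion --increments "0 0 0 0 0 0 0.03 | 0 0 0 0 0 0 0.045 | 0 0 0 0 0 0 0.06 | 0 0 0 0 0 0 0.06 | 0 0 0 0 0 0 0.06" --grip_n 80

```text
clock: 14.8
eef_pos: [0.6251, 0.0598, 0.0411]
tcp_rot: [0.0, 0.744, 0.669, 0.0]
wrist_force: [-0.3, -0.5, 0.3]
finger_gap: 0.0601
grip_force: 0.0
```

```bash
python3 - <<'E'
from arm import *
s=manip.read_state();print(s['eef_pos'],s['wrist_force'])
c=manip.capture("top");W=cloud(c)
O=np.array([.627,.0389]); ey=np.array([np.sin(np.radians(6.05)),np.cos(np.radians(6.05))]); ex=np.array([ey[1],-ey[0]])
P=W.reshape(-1,3);P=P[~np.isnan(P[:,0])]; f=np.c_[(P[:,:2]-O)@ex,(P[:,:2]-O)@ey,P[:,2]]
zu=.04
for a,b,z0,z1 in[(-.21,-.19,.033,.048),(-.17,-.15,.01,.03),(-.14,-.11,.01,.03),(.145,.165,.033,.053),(.165,.185,.033,.053)]:
    q=f[(f[:,1]>a)&(f[:,1]<b)&(f[:,2]>z0+zu)&(f[:,2]<z1+zu)&(f[:,0]>-.035)&(f[:,0]<.05)]; print(a,len(q),np.percentile(q[:,0],[4,96]),np.percentile(q[:,0],[4,96]).mean(),np.median(q[:,2]))
E
```

```text
[0.6251 0.0598 0.0411] [-0.3479 -0.5451  0.3146]
-0.21 138 [-0.0212  0.0136] -0.003817217614171491 0.08062464469641957
-0.17 105 [-0.0146  0.0226] 0.0039662948274567095 0.061981944574557836
-0.14 226 [-0.0253  0.0245] -0.0004063548247024394 0.0609042345146335
0.145 185 [-0.0261  0.0196] -0.003233012644822989 0.08457467655715263
0.165 173 [-0.027   0.0196] -0.0037201854252022146 0.08479221342559262
```

The arm lies flat: hub top is at 80.6 mm, head top at 84.6 mm, x is about -3.5 mm, and it is released. Next I rise and go to the cam knob.

>>> hand_motion --increments "0 0 0 0 0 -0.2 0.06 | 0 0 0 0 0 -0.5 0.06 | 0 0 0 0 0 -0.7 0.06 | 0 0 0 0 0 -0.7 0.06 | 0 0 0 0 0 -0.4 0.06 | 0 0 0 0 0 0 0.06 | 0 0 0 0 0 0 0.06" --grip_n 100

```text
clock: 15.55
eef_pos: [0.625, 0.0598, 0.1666]
tcp_rot: [0.0, 0.744, 0.669, 0.0]
wrist_force: [-0.5, -0.3, -0.9]
finger_gap: 0.0603
grip_force: 0.0
```

```bash
python3 -c "
from h import *
plan((.575,-.0823),-21.8,6,.16)"
```

```text
rz 0.0457 dx -0.0250 dy -0.0030 dz 0.0011  x6 tilt [ 9.e-04  0.e+00 -1.e+00]
```

>>> hand_motion --increments "0 0 0.0457 -0.5 -0.06 0.02 0.06 | 0 0 0.0457 -0.5 -0.06 0.02 0.06 | 0 0 0.0457 -0.5 -0.06 0.02 0.06 | 0 0 0.0457 -0.5 -0.06 0.02 0.06 | 0 0 0.0457 -0.5 -0.06 0.02 0.06 | 0 0 0.0457 -0.5 -0.06 0.02 0.06 | 0 0 0 0 0 0 0.06 | 0 0 0 0 0 0 0.06 | 0 0 0 0 0 0 0.06 | 0 0 0 0 0 0 0.06" --grip_n 100

```text
clock: 16.55
eef_pos: [0.575, -0.0813, 0.1597]
tcp_rot: [-0.0, 0.828, 0.561, -0.0]
wrist_force: [0.8, -1.0, -0.1]
finger_gap: 0.0595
grip_force: 0.0
```

```bash
python3 - <<'E'
from arm import *
plan((.575,-.0823),-21.8,1,.077)
E
```

```text
rz 0.0017 dx -0.0010 dy 0.0004 dz 0.0827  x1 tilt [-0.0005  0.0004 -1.    ]
```

Careful with the scale: shifts go in shares of 50 mm. That gives: 0.02 m is 0.4, 0.015 m is 0.3.

>>> hand_motion --increments "0 0 0.0017 -0.02 0 0.3 0.05 | 0 0 0 0 0 0.4 0.05 | 0 0 0 0 0 0.4 0.05 | 0 0 0 0 0 0.3 0.05 | 0 0 0 0 0 0.2 0.05 | 0 0 0 0 0 0.04 0.05 | 0 0 0 0 0 0 0.05 | 0 0 0 0 0 0 0.05" --grip_n 100

```text
clock: 17.35
eef_pos: [0.5753, -0.0833, 0.079]
tcp_rot: [0.001, 0.828, 0.56, 0.001]
wrist_force: [0.1, 0.7, -0.1]
finger_gap: 0.0499
grip_force: 0.0
```

```bash
python3 - <<'E'
from arm import *
s=manip.read_state();print(s['eef_pos'],s['wrist_force'],s['joints'])
plan((.575,-.0823),-21.8,1,.077)
c=manip.capture("side");cv2.imwrite('pics/side4.png',cv2.resize(c['image'][140:340,240:440,::-1],None,fx=3,fy=3,interpolation=cv2.INTER_CUBIC))
E
```

```text
[ 0.5753 -0.0833  0.079 ] [ 0.0635  0.6621 -0.0835] [-0.2187  0.412   1.8393  0.      0.8886  0.1632]
rz -0.0014 dx 0.0008 dy -0.0007 dz 0.0020  x1 tilt [ 0.0017 -0.0004 -1.    ]
```

View pics/side4.png

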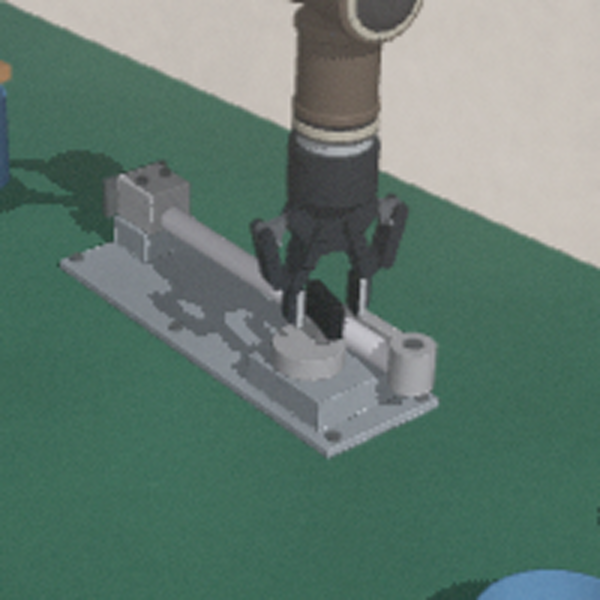

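The crop shows the fingers at (298,300) and (360,298) straddling the black bar at (323,308), with the arm lying in the fixture. Next I close on the bar and turn it.

>>> hand_motion --increments "0 0 0 0 0 0 0.0 | 0 0 0 0 0 0 0.0 | 0 0 0 0 0 0 0.0 | 0 0 0 0 0 0 0.0 | 0 0 0 0 0 0 0.0 | 0 0 0 0 0 0 0.0" --grip_n 100

```text
clock: 18.0
eef_pos: [0.5744, -0.0831, 0.0791]
tcp_rot: [-0.0, 0.828, 0.56, -0.0]
wrist_force: [-2.6, 1.0, 5.2]
finger_gap: 0.0126
grip_force: 98.8
```

>>> hand_motion --increments "0 0 0.1 0 0 0 0 | 0 0 0.1 0 0 0 0 | 0 0 0.1 0 0 0 0 | 0 0 0.1 0 0 0 0 | 0 0 0.1 0 0 0 0 | 0 0 0.1 0 0 0 0 | 0 0 0 0 0 0 0 | 0 0 0 0 0 0 0" --grip_n 100

```text
clock: 18.8
eef_pos: [0.5743, -0.083, 0.079]
tcp_rot: [-0.0, 0.957, 0.29, -0.0]
wrist_force: [-2.1, 1.1, 5.3]
finger_gap: 0.012
grip_force: 98.9
```

```bash
python3 - <<'E'
from arm import *
s=manip.read_state();print(s['eef_pos'],s['wrist_force'],s['wrist_torque'],s['joints'][5])
plan((.575,-.0823),-21.8-34.4,1,.079)
E
```

```text
[ 0.5743 -0.083   0.079 ] [-2.0724  1.0584  5.2722] [ 0.1217  0.438  -0.1293] 0.7636103676247061
rz -0.0016 dx 0.0010 dy -0.0001 dz 0.0000  x1 tilt [-0.0005  0.0003 -1.    ]
```

>>> hand_motion --increments "0 0 0.06 0 0 0 0 | 0 0 0.06 0 0 0 0 | 0 0 0.06 0 0 0 0 | 0 0 0.04 0 0 0 0 | 0 0 0.04 0 0 0 0 | 0 0 0 0 0 0 0 | 0 0 0 0 0 0 0" --grip_n 100

```text
clock: 19.5
eef_pos: [0.5742, -0.083, 0.079]
tcp_rot: [-0.0, 0.987, 0.163, -0.0]
wrist_force: [-3.6, 1.6, 5.6]
finger_gap: 0.0126
grip_force: 98.9
```

```bash
python3 - <<'E'
from arm import *
s=manip.read_state();print(s['eef_pos'],s['wrist_force'],s['wrist_torque'],s['joints'][5])
plan((.575,-.0823),-21.8,1,.079)
E
```

```text
[ 0.5742 -0.083   0.079 ] [-3.607   1.5501  5.5784] [ 0.1185  0.3613 -0.0834] 1.023563795296549
rz -0.8619 dx 0.0010 dy -0.0004 dz 0.0000  x1 tilt [-0.0007  0.0004 -1.    ]
```

>>> hand_motion --increments "0 0 0.03 0 0 0 0 | 0 0 0.03 0 0 0 0 | 0 0 0.03 0 0 0 0 | 0 0 0 0 0 0 0 | 0 0 0 0 0 0 0" --grip_n 100

```text
clock: 20.0
eef_pos: [0.5742, -0.0829, 0.0791]
tcp_rot: [-0.0, 0.993, 0.12, -0.0]
wrist_force: [-3.3, 0.1, 5.4]
finger_gap: 0.0124
grip_force: 98.9
```

```bash
python3 - <<'E'
from arm import *
T=[]
for i in range(4): manip.capture("top"); s=manip.read_state(); T.append(s['wrist_torque'])
print(s['wrist_force'],np.mean(T,0),s['joints'][5])
plan((.575,-.0823),-21.8,1,.079)
E
```

```text
[-2.7204  2.1694  5.316 ] [0.1327 0.4145 0.1483] 1.112625170164349
rz -0.9506 dx 0.0010 dy -0.0004 dz 0.0000  x1 tilt [-0.0009  0.0001 -1.    ]
```

>>> hand_motion --increments "0 0 0.03 0 0 0 0 | 0 0 0.03 0 0 0 0 | 0 0 0 0 0 0 0 | 0 0 0 0 0 0 0" --grip_n 110

```text
clock: 20.6
eef_pos: [0.574, -0.0829, 0.0791]
tcp_rot: [0.0, 0.996, 0.091, -0.001]
wrist_force: [-2.9, 1.4, 5.8]
finger_gap: 0.0121
grip_force: 107.3
```

```bash
python3 - <<'E'
from arm import *
T=[]
for i in range(4): manip.capture("top"); s=manip.read_state(); T.append(s['wrist_torque'])
print(s['wrist_force'],np.mean(T,0),s['joints'][5])
plan((.575,-.0823),-21.8,1,.079)
E
```

```text
[-3.584   1.3434  6.7883] [0.1855 0.4204 0.5543] 1.1714087953715708
rz -1.0087 dx 0.0011 dy -0.0004 dz 0.0000  x1 tilt [-0.0012 -0.0003 -1.    ]
```

>>> hand_motion --increments "0 0 0.03 0 0 0 0 | 0 0 0.03 0 0 0 0 | 0 0 0 0 0 0 0 | 0 0 0 0 0 0 0" --grip_n 115

```text
clock: 21.2
eef_pos: [0.5738, -0.0828, 0.0791]
tcp_rot: [0.001, 0.998, 0.063, -0.001]
wrist_force: [-4.8, 2.0, 6.1]
finger_gap: 0.0123
grip_force: 113.7
```

```bash
python3 - <<'E'
from arm import *
T=[]
for i in range(4): c=manip.capture("top"); s=manip.read_state(); T.append(s['wrist_torque'])
print(s['wrist_force'],np.mean(T,0),s['joints'][5])
plan((.575,-.0823),-21.8,1,.079)
E
```

```text
[-4.5205  1.1237  6.9636] [0.3636 0.4411 1.402 ] 1.22860939956957
rz -1.0646 dx 0.0012 dy -0.0004 dz 0.0001  x1 tilt [-0.0018 -0.0011 -1.    ]
```

>>> hand_motion --increments "0 0 0 0 0 0 0.04 | 0 0 0 0 0 0 0.04 | 0 0 0 0 0 0 0.04 | 0 0 0 0 0 0 0.04 | 0 0 0 0 0 -0.4 0.04 | 0 0 0 0 0 -0.7 0.04 | 0 0 0 0 0 -0.7 0.04 | 0 0 0 0 0 -0.8 0.04" --grip_n 115

```text
clock: 22.2
eef_pos: [0.5736, -0.0831, 0.2083]
tcp_rot: [-0.0, 0.998, 0.059, -0.001]
wrist_force: [0.7, 0.2, -0.2]
finger_gap: 0.0398
grip_force: 0.0
```

>>> hand_motion --increments "0 0 0 0 -0.6 -0.6 0.04 | 0 0 0 0 -0.9 -0.4 0.04 | 0 0 0 0 -0.9 0 0.04 | 0 0 0 0 -0.9 0 0.04 | 0 0 0 0 -0.9 0 0.04 | 0 0 0 0 -0.9 0 0.04 | 0 0 0 0 0 0 0.04"

```text
clock: 22.9
eef_pos: [0.5432, 0.1751, 0.2582]
tcp_rot: [-0.001, 0.998, 0.062, 0.0]
wrist_force: [-0.3, -0.4, 0.2]
finger_gap: 0.0399
grip_force: 0.0
```

```bash
python3 - <<'E'
from arm import *
s=manip.read_state();print(s['eef_pos'])
c=manip.capture("top");W=cloud(c);cv2.imwrite('pics/top5.png',cv2.resize(c['image'][170:300,200:440,::-1],None,fx=3.3,fy=3.3,interpolation=cv2.INTER_CUBIC))
Q=box(W,(.52,-.15),(.63,-.02),.1,.116); d,p=yawline(Q[:,:2]); print('bar',d,p,len(Q),cv2.minAreaRect(Q[:,:2].astype(np.float32)),'theta',np.arctan2(d[0],d[1])-np.radians(6.05))
O=np.array([.627,.0389]); ey=np.array([np.sin(np.radians(6.05)),np.cos(np.radians(6.05))]); ex=np.array([ey[1],-ey[0]])
P=W.reshape(-1,3);P=P[~np.isnan(P[:,0])]; f=np.c_[(P[:,:2]-O)@ex,(P[:,:2]-O)@ey,P[:,2]]
zu=.04
for a,b,z0,z1 in[(-.21,-.19,.033,.048),(-.06,-.0,.01,.03),(0,.06,.01,.03),(.08,.13,.01,.03),(.145,.165,.033,.053),(.165,.185,.033,.053)]:
    q=f[(f[:,1]>a)&(f[:,1]<b)&(f[:,2]>z0+zu)&(f[:,2]<z1+zu)&(f[:,0]>-.035)&(f[:,0]<.05)]; print(a,len(q),np.percentile(q[:,0],[4,96]),np.percentile(q[:,0],[4,96]).mean(),np.median(q[:,2]))
E
```

```text
[0.5432 0.1751 0.2582]
bar [0.9774 0.2114] [ 0.5741 -0.082 ] 138 ((0.5746623873710632, -0.08218280225992203), (0.051053307950496674, 0.01414643507450819), 11.745710372924805) theta 1.2522328594901828
-0.21 131 [-0.0175  0.0172] -0.00019146032218102932 0.08040381897739737
-0.06 246 [-0.0107  0.011 ] 0.00011875846232145722 0.06238315701099323
0 248 [-0.0108  0.011 ] 0.00011639649217671817 0.062325345059258574
0.08 201 [-0.0104  0.0111] 0.00036371112783200373 0.062343601513190294
0.145 184 [-0.0228  0.0229] 2.7040631786960298e-05 0.08444290763996876
0.165 120 [-0.0189  0.0238] 0.0024365950204177974 0.08545703572735697
```

View pics/top5.png

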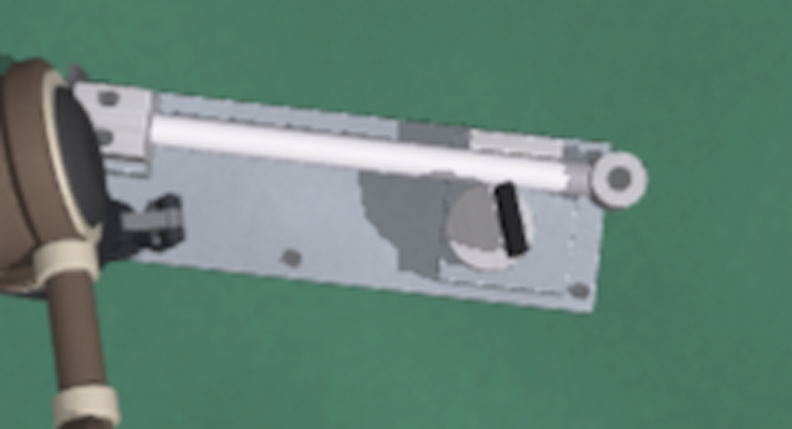

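The final view shows the tube tight on the fence, with x ≈ 0 all along and the head centred. The cam bar at (510,220) is turned to θ ≈ 1.25, past first touch. The gripper is clear, so I hand in.

```bash
python3 -c "
from cell import manip
print(manip.job_done())"
```

```text
the job is handed in; nothing more can be done
None
```

The job is handed in: the arm was hefted, regripped within about 4 mm of its balance point, and laid flat on both rests against the fence. I released it and turned the cam clockwise to about 1.25 rad, just past first touch; turning torque reached 1.4 N m, but the cam eased back about 0.09 rad on release and I did not re-measure its grip. It took about 23 s of the 67 s allowed.

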